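# Load the test rack in reverse order

## Robot

A 7-joint arm with a two-finger parallel gripper is mounted at the origin on the work surface. World frame = base frame: x ahead of the robot, y to its left, z up, the work surface at z = 0. Lengths are in m, angles in degrees, forces in N, time in s.
With the tool pointing down it reaches from about 0.4 to 0.875 m from the base axis. Payload 4.4 kg.
Tool frame: the origin (TCP) lies midway between the tips of the shut fingers; the grasp point (between the pads) lies 19 mm behind it; z points along the fingers, y is the line along which they close (so a half turn about z gives the same grasp; the last joint's range is limited). The gripper opens to 85 mm and grips with 20 to 120 N. Pads are 22 mm wide; open, the fingers measure 114 mm over their backs; the gripper's body (76 mm by 85 mm) begins 54 mm behind the grasp point. The pads swing forward as they close: fully open they stand 13 mm farther back than shut.
Start: joints at [-74.244, 36.005, 2.206, 86.941, -1.547, 57.084, -1.146], TCP at [0.217, 0.613, 0.193] pointing down, gripper open.
Joint ranges: [-175.42, 175.42], [-21.48, 121.26], [-71.46, 75.88], [10.55, 141.38], [-63.04, 243.04], [13.31, 113.54], [-168.57, 168.57]. Speed limits (degrees/s): [147.25, 147.25, 180, 180, 180, 180, 180].

## Interface

Orientations are given as a 3x3 rotation matrix whose columns are the frame's x, y, z axes.
In Python, from workcell import manip gives the robot as it stands. The module is installed in compiled form; this text tells all that it offers.
- The arm moves only by the shell command python3 -m creep 'ROWS' [FORCE]. ROWS is text: rows parted by semicolons, each of 7 numbers parted by spaces: the shift along the world's x, y, z in cm, then the turn, a rotation vector about the world's x, y, z in rad, then the gripper's target within -1 to 1 (fully open at 1, half-way at 0, shut at -1). A call has 1 to 20 rows; each row is the pose to reach, as a shift and turn from the pose commanded when the call began; what a row does not reach only later rows make up. A row lasts 1/10 s, in which the tool goes at most 50 mm and 8.59 degrees, less where a joint would pass 70% of its speed; a pose out of reach is approached as far as the arm can. A call with a gripper value outside its range is refused whole. The fingers move at their own pace and stop on an object; FORCE is the grip in N (left out, the last holds). Time passes only in rows, so rows that repeat a pose let the fingers close. It gives the time, the measured TCP pose, the force, the opening and the grip force at its end, in the units of the state.
- manip.get_obs(): the state, without advancing time (a new reading comes with each control period).
- manip.snapshot(name): name is "scene" or "top" or "wrist"; returns the picture (400x640x3 uint8, red, green, blue); there is no depth.
- manip.calibration(name): a dict with "intrinsics" (3x3 intrinsics, pixels), "distortion" ([k1, k2, p1, p2, k3] as OpenCV has them; the pictures are not rectified), "position" and "orientation" of the camera in the world; the wrist camera has in their place "T_tool_cam" (4x4, takes a point from camera to tool coordinates, whose origin is the TCP and whose axes are the flange's). Camera axes: x right, y down, z forward; pixel columns grow to the right and rows downward; lengths in m; the calibration is good to about 2 mm. A picture is of the moment at which its call begins: read the wrist's pose just before it. calibration takes no time and is no camera call.
- manip.finish_job(): hands the job in; it is judged then, once.
Trained networks look in the newest picture that a camera, given by its name, has taken for a name from the list of things; names that differ only in an ending like _2 or _b are one class to them, and where a whole thing is asked for, a point or a joint stands for the part that bears it (a point fixed in the world has none). Each returns a list of dicts, best first, with "confidence" (0 to 1); they miss things now and then, are a little off and sometimes report something else, mostly with a low value. They report only what shows in the picture. A call takes as long as a camera call.
- manip.find_in(name, camera): "pixel" ([column, row] in pixels, amid what is visible of it).
- manip.regions_of(name, camera): "mask" (400x640 bool, what is visible of it) and "pixel" ([column, row] in pixels, amid what is visible of it).
The state is a dict: "t": time; "joint_pos": joint angles; "joint_vel": joint speeds; "joint_torque": joint torques, N m; "eef_pos": TCP position; "orientation": TCP orientation; "ft_force": force on the tool from outside, world axes, zero at the start; "torque": the same for the moment, N m; "width": finger opening in m; "gripper_force": force on a finger pad.
Only numpy, scipy, OpenCV 4.12 (cv2) and the standard library are available. Lean on these libraries where they do the work, as an engineer would, in place of code of your own. Each camera call takes 0.05 s, during which the arm holds its last target. There are 200 camera calls.

## Task

Move the four parts standing in the row of blue trays into the four wells of the test rack, one to a well, in the reverse order: seen from the robot, the part now at the left end of the tray row goes to the right-end well, the second from the left to the second from the right, and so on. Set each part down gently, never knocking one over, and leave all four standing upright on the floor of their wells, near the middle, released and at rest.

Things in the scene. Friction and masses are not known exactly. Their poses are not given: they have to be found in the camera images.
- adapter: white plastic plug-in power adapter: block 46 mm (x) by 34 mm (y) by 62 mm high with two thin brass plug pins up to 80 mm high on top; about 0.15 kg. Origin: centre of its underside; z up. Starts upright in one of the blue trays, roughly centred and square to it. Easily gripped across its x sides about 42 mm above its underside.
- capacitor: upright round capacitor can 40 mm in diameter, 84 mm high, aluminium with a grey sleeve, two small steel screw terminals on top up to 90 mm; about 0.18 kg. Origin: centre of its underside; z up. Starts upright in one of the blue trays, roughly centred and square to it. Easily gripped about 50 mm above its underside.
- heatsink: bare aluminium finned heat-sink block, 50 mm (x) by 36 mm (y) by 70 mm high, fins upright and running along x, flat to grip across the x sides; about 0.25 kg. Origin: centre of its underside; z up. Starts upright in one of the blue trays, roughly centred and square to it. Easily gripped about 45 mm above its underside.
- battery: tall black battery pack with a grey band, 54 mm (x) by 30 mm (y) by 98 mm high, two flat brass contacts on top; about 0.32 kg. Origin: centre of its underside; z up. Starts upright in one of the blue trays, roughly centred and square to it. Easily gripped across its x sides about 60 mm above its underside.
- arrival_plank: fixed wooden plank 100 mm (x) by 260 mm (y) by 10 mm high that carries the four blue trays, centred at y = 90, 30, -30 and -90 mm in its frame (x = 0); +y is to the left seen from the robot, turned at most 0.3 rad. Origin: centre of its underside, on the work surface.
- test_rack: fixed rust-brown steel base 100 mm (x) by 268 mm (y), left or right of the plank, with four open wells in a row at y = 90, 30, -30, -90 mm, x = 0; +y is left seen from the robot, yaw at most 0.3 rad. Origin: centre of its underside, at table height. Black well floors 34 mm above the origin; aluminium walls 4 mm thick rise 8 mm above them; wells 72 mm (x) by 56 mm (y) inside.
- tray_a: the tray in which the adapter stands at the start: one of four identical open blue trays in a row on the arrival plank, fixed; outside 78 mm (x) by 58 mm (y) by 11 mm high, walls 3 mm; its floor is 3 mm above its origin (centre of its underside). Axes parallel to the plank's. Which tray is where in the row changes from start to start.
- tray_b: the tray in which the capacitor stands at the start: one of four identical open blue trays in a row on the arrival plank, fixed; outside 78 mm (x) by 58 mm (y) by 11 mm high, walls 3 mm; its floor is 3 mm above its origin (centre of its underside). Axes parallel to the plank's. Which tray is where in the row changes from start to start.
- tray_c: the tray in which the heatsink stands at the start: one of four identical open blue trays in a row on the arrival plank, fixed; outside 78 mm (x) by 58 mm (y) by 11 mm high, walls 3 mm; its floor is 3 mm above its origin (centre of its underside). Axes parallel to the plank's. Which tray is where in the row changes from start to start.
- tray_d: the tray in which the battery stands at the start: one of four identical open blue trays in a row on the arrival plank, fixed; outside 78 mm (x) by 58 mm (y) by 11 mm high, walls 3 mm; its floor is 3 mm above its origin (centre of its underside). Axes parallel to the plank's. Which tray is where in the row changes from start to start.

How it is judged (in metres and radians):
At the end, for the whole second after the job is handed in: Each part stands in the well that mirrors its tray (tray at plank y = v, well at rack y = -v): origin within 15 mm of the well's centre along rack x and y, underside within 4 mm of the well floor, upright within 0.1 rad, slower than 20 mm/s and free of the fingers (((y of tray_a in the frame of arrival_plank between 0.07 and 0.11 m and y of adapter in the frame of test_rack between -0.105 and -0.075 m) or (y of tray_a in the frame of arrival_plank between 0.01 and 0.05 m and y of adapter in the frame of test_rack between -0.045 and -0.015 m) or (y of tray_a in the frame of arrival_plank between -0.05 and -0.01 m and y of adapter in the frame of test_rack between 0.015 and 0.045 m) or (y of tray_a in the frame of arrival_plank between -0.11 and -0.07 m and y of adapter in the frame of test_rack between 0.075 and 0.105 m)) and x of adapter in the frame of test_rack between -0.015 and 0.015 m and z of adapter in the frame of test_rack between 0.03 and 0.038 m and angle between each of adapter, capacitor, heatsink, battery's own z axis and vertical below 0.1 rad and linear speed of each of adapter, capacitor, heatsink, battery below 0.02 m/s and contact force between each of adapter, capacitor, heatsink, battery and the fingers below 0.1 N and ((y of tray_b in the frame of arrival_plank between 0.07 and 0.11 m and y of capacitor in the frame of test_rack between -0.105 and -0.075 m) or (y of tray_b in the frame of arrival_plank between 0.01 and 0.05 m and y of capacitor in the frame of test_rack between -0.045 and -0.015 m) or (y of tray_b in the frame of arrival_plank between -0.05 and -0.01 m and y of capacitor in the frame of test_rack between 0.015 and 0.045 m) or (y of tray_b in the frame of arrival_plank between -0.11 and -0.07 m and y of capacitor in the frame of test_rack between 0.075 and 0.105 m)) and x of capacitor in the frame of test_rack between -0.015 and 0.015 m and z of capacitor in the frame of test_rack between 0.03 and 0.038 m and ((y of tray_c in the frame of arrival_plank between 0.07 and 0.11 m and y of heatsink in the frame of test_rack between -0.105 and -0.075 m) or (y of tray_c in the frame of arrival_plank between 0.01 and 0.05 m and y of heatsink in the frame of test_rack between -0.045 and -0.015 m) or (y of tray_c in the frame of arrival_plank between -0.05 and -0.01 m and y of heatsink in the frame of test_rack between 0.015 and 0.045 m) or (y of tray_c in the frame of arrival_plank between -0.11 and -0.07 m and y of heatsink in the frame of test_rack between 0.075 and 0.105 m)) and x of heatsink in the frame of test_rack between -0.015 and 0.015 m and z of heatsink in the frame of test_rack between 0.03 and 0.038 m and ((y of tray_d in the frame of arrival_plank between 0.07 and 0.11 m and y of battery in the frame of test_rack between -0.105 and -0.075 m) or (y of tray_d in the frame of arrival_plank between 0.01 and 0.05 m and y of battery in the frame of test_rack between -0.045 and -0.015 m) or (y of tray_d in the frame of arrival_plank between -0.05 and -0.01 m and y of battery in the frame of test_rack between 0.015 and 0.045 m) or (y of tray_d in the frame of arrival_plank between -0.11 and -0.07 m and y of battery in the frame of test_rack between 0.075 and 0.105 m)) and x of battery in the frame of test_rack between -0.015 and 0.015 m and z of battery in the frame of test_rack between 0.03 and 0.038 m); the robot touches nothing.
It fails at once if a part is knocked over (leans more than 1 rad) (angle between any of adapter, capacitor, heatsink, battery's own z axis and vertical above 1 rad).
It fails at once if a part is dropped or rammed onto the test rack (contact above 40 N) (contact force between any of adapter, capacitor, heatsink, battery and test_rack above 40 N).
It also fails if it takes over 112 s, if anything falls off the work surface, if the arm or the gripper's body presses on something with over 40 N, if the wrist force passes 120 N, or if a joint passes its speed limit or range.

## Working session

There is one attempt and no reset: what is moved stays moved. The work goes in short steps, Python scripts to look and compute and a shell command to move; the robot and the scene stay as the last step left them, time stands still between calls to the robot, and variables do not carry over. Pictures are saved under pics/ and viewed, at most 18 in all, crops included, and the job is handed in when it is done.

```bash
mkdir -p pics; ls; python3 - <<'E'
from workcell import manip
import cv2,numpy as np
np.set_printoptions(precision=4,suppress=True)
o=manip.get_obs();print(o['t'],o['eef_pos'],o['orientation'],o['width'])
for c in("scene","top","wrist"):
    im=manip.snapshot(c);cv2.imwrite(f'pics/{c}0.png',im[:,:,::-1])
    k=manip.calibration(c);print(c,{a:np.array(b).tolist() for a,b in k.items()})
    for n in("adapter","capacitor","heatsink","battery","arrival_plank","test_rack","tray_a"):
        print(n,[(np.round(d['pixel']).tolist(),round(d['confidence'],2)) for d in manip.find_in(n,c)])
E
```

```text
pics
0.0 [0.217  0.6119 0.1924] [[-0.9425  0.3342 -0.0006]
 [ 0.3342  0.9425 -0.0019]
 [-0.     -0.002  -1.    ]] 0.08571379426246609
scene {'intrinsics': [[434.2125143432067, 0.0, 312.02864065588125], [0.0, 434.2125143432067, 202.0208874496558], [0.0, 0.0, 1.0]], 'distortion': [-0.07599207280382586, 0.0, 0.0, 0.0, 0.0], 'position': [1.0192157638312214, -0.09087932240930668, 0.6924356814733255], 'orientation': [[0.17271968174188046, 0.7959456620426478, -0.5802054934370012], [0.9848934693026409, -0.14695389289998512, 0.09159370877165945], [-0.012359840775324175, -0.5872606375682183, -0.8093035140779868]]}
adapter [([435.0, 190.0], 0.56), ([370.0, 226.0], 0.48)]
capacitor [([373.0, 201.0], 0.92), ([372.0, 227.0], 0.2)]
heatsink [([370.0, 226.0], 0.73), ([464.0, 180.0], 0.67), ([438.0, 213.0], 0.25)]
battery [([407.0, 190.0], 0.74)]
arrival_plank [([403.0, 227.0], 0.79), ([408.0, 215.0], 0.17)]
test_rack [([214.0, 234.0], 0.71)]
tray_a [([371.0, 227.0], 0.79), ([405.0, 215.0], 0.66), ([436.0, 211.0], 0.62), ([470.0, 206.0], 0.61)]
top {'intrinsics': [[412.5069582905143, 0.0, 321.4465180
[... 647 characters left out ...]
.0, 203.0], 0.81), ([237.0, 197.0], 0.61), ([288.0, 187.0], 0.59), ([265.0, 184.0], 0.59), ([250.0, 182.0], 0.36)]
wrist {'intrinsics': [[293.31148614048465, 0.0, 314.8737203455307], [0.0, 293.31148614048465, 195.16835616553718], [0.0, 0.0, 1.0]], 'distortion': [-0.04483237921987695, 0.0, 0.0, 0.0, 0.0], 'T_tool_cam': [[0.0007255723345488986, -0.9558192793502379, -0.2939540419303269, 0.07563695023572588], [0.9999996132473462, 0.0008396234660166087, -0.00026179685020205173, -0.0003841528127784821], [0.0004970411882314089, -0.2939537382902696, 0.9558195188921544, -0.18075501739396194], [0.0, 0.0, 0.0, 1.0]]}
adapter []
capacitor []
heatsink []
battery []
arrival_plank []
test_rack []
tray_a []
```

View pics/top0.png

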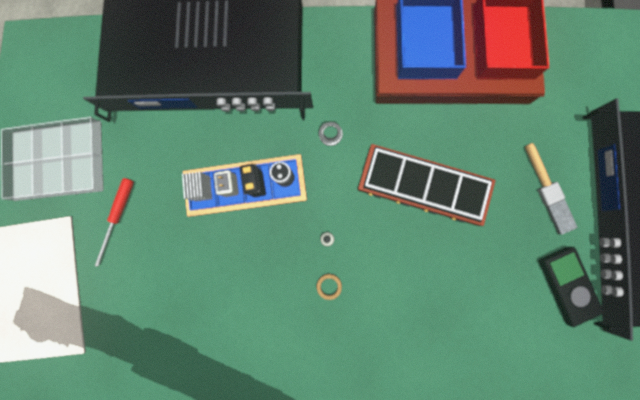

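View pics/scene0.png

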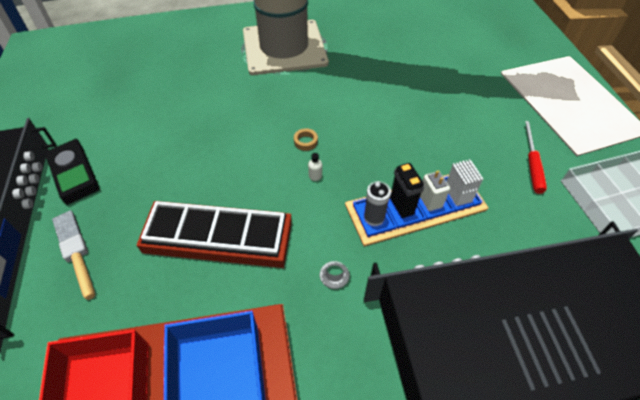

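The top view shows, from left to right: heatsink (193,188), adapter (224,184), battery (251,180) and capacitor (281,172). The rack is at (424,186), to the right. The scene view shows the same order. Next I'll measure the rack and plank from both fixed cameras.

```bash
cat > h.py <<'E'
from workcell import manip
import cv2,numpy as np
np.set_printoptions(precision=4,suppress=True)
def cam(c,o=None):
    k=manip.calibration(c);K=np.array(k['intrinsics']);D=np.array(k['distortion'])
    if c=='wrist':
        T=np.eye(4);T[:3,:3]=o['orientation'];T[:3,3]=o['eef_pos'];T=T@np.array(k['T_tool_cam'])
        return K,D,T[:3,:3],T[:3,3]
    return K,D,np.array(k['orientation']),np.array(k['position'])
def rays(C,px):
    u=cv2.undistortPoints(np.array(px,float).reshape(-1,1,2),C[0],C[1]).reshape(-1,2)
    return np.c_[u,np.ones(len(u))]@C[2].T
def plane(C,px,z):
    d=rays(C,px);return C[3]+d*((z-C[3][2])/d[:,2])[:,None]
def tri(Cs,pxs):
    A=np.zeros((3,3));b=np.zeros(3);L=[]
    for C,p in zip(Cs,pxs):
        d=rays(C,[p])[0];d/=np.linalg.norm(d);P=np.eye(3)-np.outer(d,d);A+=P;b+=P@C[3];L.append((P,C[3]))
    x=np.linalg.solve(A,b);return x,max(np.linalg.norm(P@(x-c)) for P,c in L)
def proj(C,X):
    R=C[2].T;return cv2.projectPoints(np.array(X,float).reshape(-1,1,3),cv2.Rodrigues(R)[0],-R@C[3],C[0],C[1])[0].reshape(-1,2)
def shot(c,name=None):
    o=manip.get_obs();im=manip.snapshot(c)
    if name: cv2.imwrite(f'pics/{name}.png',im[:,:,::-1])
    return im,cam(c,o)
def wells(im,mask):
    """centroids of the 4 dark well floors inside the rack mask"""
    g=im.max(2);m=((g<70)&cv2.morphologyEx(mask.astype(np.uint8),cv2.MORPH_CLOSE,np.ones((9,9))).astype(bool)).astype(np.uint8)
    n,l,s,c=cv2.connectedComponentsWithStats(m,connectivity=4)
    i=np.argsort(-s[1:,4])[:4]+1
    return c[i],s[i,4]
E
python3 - <<'E'
from h import *
W={};Cs={}
for c in('top','scene'):
    im,C=shot(c);Cs[c]=C
    r=manip.regions_of('test_rack',c)[0];w,a=wells(im,r['mask']);w=w[np.argsort(w[:,0])];W[c]=w if c=='top' else w[::-1]
    print(c,r['confidence'],w.round(1).tolist(),a)
    print(plane(C,w,.034))
    for n in('adapter','capacitor','heatsink','battery'):
        for r in manip.regions_of(n,c)[:1]:
            x,y,ww,h=cv2.boundingRect(r['mask'].astype(np.uint8));print(n,r['confidence'],np.round(r['pixel']),(x,y,ww,h),plane(C,[r['pixel']],.07))
    m=cv2.inRange(cv2.cvtColor(im,cv2.COLOR_RGB2HSV),(100,120,60),(125,255,255));
for i in range(4):print(tri([Cs['top'],Cs['scene']],[W['top'][i],W['scene'][3-i]]),tri([Cs['top'],Cs['scene']],[W['top'][i],W['scene'][i]]))
E
```

```text
top 0.71 [[385.3, 170.8], [413.7, 179.2], [442.3, 187.4], [470.7, 195.8]] [743 737 736 729]
[[ 0.5984 -0.1168  0.034 ]
 [ 0.5809 -0.1747  0.034 ]
 [ 0.5638 -0.2329  0.034 ]
 [ 0.5465 -0.2906  0.034 ]]
adapter 0.67 [228. 180.] (214, 171, 25, 27) [[0.575  0.2004 0.07  ]]
capacitor 0.91 [282. 173.] (271, 162, 24, 24) [[0.5893 0.091  0.07  ]]
heatsink 0.69 [198. 189.] (183, 172, 29, 30) [[0.5575 0.2613 0.07  ]]
battery 0.69 [250. 181.] (239, 164, 27, 34) [[0.5732 0.1551 0.07  ]]
scene 0.65 [[196.7, 224.9], [216.6, 256.2], [228.9, 227.9], [262.0, 231.0]] [849 832 826 799]
[[ 0.5597 -0.2318  0.034 ]
 [ 0.6313 -0.1989  0.034 ]
 [ 0.5768 -0.174   0.034 ]
 [ 0.594  -0.1157  0.034 ]]
adapter 0.93 [433. 192.] (421, 173, 28, 36) [[0.5901 0.1977 0.07  ]]
heatsink 0.6 [464. 181.] (447, 160, 35, 45) [[0.5757 0.2633 0.07  ]]
battery 0.67 [406. 191.] (389, 163, 36, 54) [[0.5788 0.1514 0.07  ]]
(array([ 0.5968, -0.1649,  0.0884]), np.float64(0.054541222672756705)) (array([ 0.5976, -0.1158,  0.0395]), np.float64(0.0003222876495818671))
(array([ 0.5908, -0.1994, -0.0374]), np.float64(0.01108362807023056)) (array([ 0.5802, -0.1735,  0.0392]), np.float64(0.00018485124882535852))
(array([ 0.5677, -0.203 ,  0.0342]), np.float64(0.029358248180770877)) (array([ 0.5759, -0.2335, -0.0507]), np.float64(0.020717139928346152))
(array([ 0.5714, -0.1936,  0.0686]), np.float64(0.08706161385590724)) (array([ 0.5496, -0.2609,  0.0335]), np.float64(0.028706659748517296))
```

```bash
python3 -m creep '0 0 6 0 0 0 1; 0 0 8 0 0 0 1; 34 -38.5 8 0 0 -1.05 1; 34 -38.5 8 0 0 -1.05 1; 34 -38.5 8 0 0 -1.05 1; 34 -38.5 8 0 0 -1.05 1; 34 -38.5 8 0 0 -1.05 1; 34 -38.5 8 0 0 -1.05 1; 34 -38.5 8 0 0 -1.05 1; 34 -38.5 8 0 0 -1.05 1; 34 -38.5 8 0 0 -1.05 1; 34 -38.5 8 0 0 -1.05 1; 34 -38.5 8 0 0 -1.05 1; 34 -38.5 8 0 0 -1.05 1; 34 -38.5 8 0 0 -1.05 1; 34 -38.5 8 0 0 -1.05 1; 34 -38.5 8 0 0 -1.05 1'
python3 - <<'E'
from h import *
im,C=shot('wrist','w1');o=manip.get_obs();print(o['t'],o['eef_pos'],o['orientation'])
for n in("adapter","capacitor","heatsink","battery","tray_a","arrival_plank"):
    for d in manip.regions_of(n,'wrist'):
        print(n,d['confidence'],np.round(d['pixel']),cv2.boundingRect(d['mask'].astype(np.uint8)))
E
```

```text
t: 3.5
eef_pos: [0.5561, 0.2297, 0.2733]
orientation: [[-0.182, 0.983, -0.001], [0.983, 0.182, 0.001], [0.001, -0.0, -1.0]]
ft_force: [-0.2, 0.0, -0.0]
width: 0.085
gripper_force: 0.0
3.55 [0.5563 0.2294 0.2733] [[-0.1818  0.9833 -0.0004]
 [ 0.9833  0.1818  0.0006]
 [ 0.0007 -0.0003 -1.    ]]
adapter 0.7 [321. 178.] (305, 161, 35, 32)
capacitor 0.7 [321. 260.] (305, 243, 28, 37)
capacitor 0.32 [314. 224.] (296, 200, 42, 43)
heatsink 0.61 [327. 134.] (306, 119, 41, 33)
battery 0.95 [314. 222.] (296, 199, 42, 44)
battery 0.5 [323. 176.] (306, 162, 33, 31)
tray_a 0.87 [314. 160.] (294, 149, 54, 42)
tray_a 0.68 [300. 246.] (292, 226, 50, 34)
tray_a 0.6 [308. 116.] (296, 108, 55, 42)
tray_a 0.55 [323. 198.] (293, 189, 53, 37)
arrival_plank 0.66 [291. 165.] (286, 100, 72, 162)
```

View pics/w1.png

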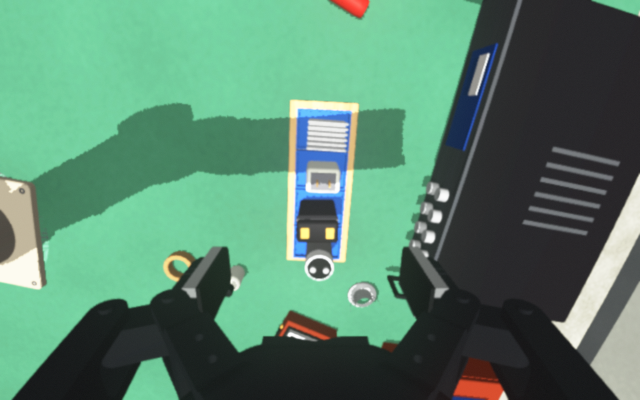

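The wrist view shows the plank's corners near (292,101), (358,103), (346,262) and (288,261). The part tops are at heatsink (328,134), adapter (322,178), battery (318,222) and capacitor (319,266), clear of the fingers. I'll take a second wrist view, then fit.

```bash
cat >> h.py <<'E'
from scipy.optimize import minimize
S=dict(adapter=(.046,.034,.062),capacitor=(.040,.040,.084),heatsink=(.050,.036,.070),battery=(.054,.030,.098))
def solid(n,yaw,p):
    a,b,h=S[n]
    q=np.array([[np.cos(t)*a/2,np.sin(t)*a/2] for t in np.arange(0,6.28,.3)]) if n=='capacitor' else np.array([[i*a/2,j*b/2] for i in(-1,1) for j in(-1,1)])
    q=q@np.array([[np.cos(yaw),np.sin(yaw)],[-np.sin(yaw),np.cos(yaw)]])
    return np.vstack([np.c_[q,np.zeros(len(q))],np.c_[q,np.full(len(q),h)]])+p
def fit(n,yaw,views,p0):
    def cost(p):
        e=0
        for C,m in views:
            b=np.zeros(m.shape,np.uint8);h=cv2.convexHull((proj(C,solid(n,yaw,p))*16).round().astype(np.int32).reshape(-1,1,2))
            cv2.fillConvexPoly(b,h,1,shift=4);b=b>0
            e+=1-(b&m).sum()/(b|m).sum()
        return e/len(views)
    r=minimize(cost,p0,method='Nelder-Mead',options=dict(initial_simplex=[p0]+[np.array(p0)+d for d in np.eye(3)*.012],xatol=2e-4,fatol=1e-4))
    return r.x,r.fun
def plank(im,C,roi):
    hsv=cv2.cvtColor(im,cv2.COLOR_RGB2HSV);m=cv2.inRange(hsv,(10,40,150),(32,255,255))
    k=np.zeros_like(m);x,y,w,h=roi;k[y:y+h,x:x+w]=m[y:y+h,x:x+w]
    px=np.argwhere(k)[:,::-1].astype(float);P=plane(C,px,.01)[:,:2]
    (c,s,a)=cv2.minAreaRect((P*1000).astype(np.float32));return np.array(c)/1000,s,a
E
python3 -m creep '0 -4 0 0 0 0 1; 0 -8 0 0 0 0 1; 0 -8 0 0 0 0 1; 0 -8 0 0 0 0 1; 0 -8 0 0 0 0 1'
python3 - <<'E'
from h import *
import pickle
im,C=shot('wrist','w2');o=manip.get_obs();print(o['t'],o['eef_pos'])
M={}
def look(c,C):
    for n in S:
        d=manip.regions_of(n,c)
        if d and d[0]['confidence']>.5:M.setdefault(n,[]).append((C,d[0]['mask'],c))
look('wrist',C)
d=manip.regions_of('arrival_plank','wrist');bb=cv2.boundingRect(d[0]['mask'].astype(np.uint8));print(bb,plank(im,C,(bb[0]-6,bb[1]-6,bb[2]+12,bb[3]+12)))
im,Ct=shot('top');print(plank(im,Ct,(175,145,140,80)));look('top',Ct)
im,Cs=shot('scene','s2');look('scene',Cs)
pickle.dump(M,open('M.pkl','wb'))
p0=dict(adapter=[.57,.2,.013],capacitor=[.585,.095,.013],heatsink=[.555,.26,.013],battery=[.57,.15,.013])
for n in S:
    v=M[n]
    print(n,[c for _,_,c in v],*fit(n,.18,[(a,b) for a,b,_ in v],p0[n]))
E
```

```text
t: 4.35
eef_pos: [0.5572, 0.149, 0.2733]
orientation: [[-0.18, 0.984, -0.0], [0.984, 0.18, 0.001], [0.001, 0.0, -1.0]]
ft_force: [0.2, 0.7, 0.8]
width: 0.0854
gripper_force: 0.0
4.4 [0.5571 0.1492 0.2732]
(293, 41, 78, 179) (array([0.571, 0.183]), (100.37225341796875, 259.70208740234375), 7.769715785980225)
(array([0.573 , 0.1822]), (101.48049926757812, 261.119384765625), 7.6879096031188965)
adapter ['wrist', 'top', 'scene'] [0.5683 0.2097 0.0112] 0.2114938559383004
capacitor ['wrist', 'top', 'scene'] [0.5855 0.0939 0.0123] 0.38946537728434194
heatsink ['wrist'] [0.5618 0.27   0.0158] 0.07225964482547453
battery ['wrist', 'top', 'scene'] [0.5723 0.1505 0.0109] 0.10979510699781632
```

View pics/w2.png

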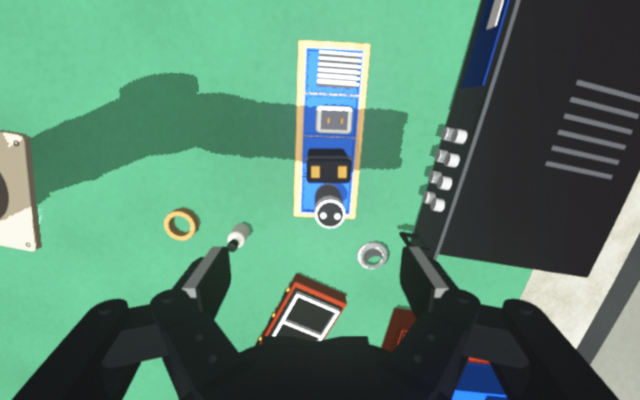

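The second wrist view shows the same parts: heatsink (340,70), adapter (334,120), battery (330,168) and capacitor (330,210). The plank is centred at (0.572, 0.183) with yaw 7.7°, and its fitted size of 100×260 mm matches the text. The parts' undersides come out at z ≈ 11–16 mm (13 expected). Next is the rack, from the wrist.

```bash
python3 -m creep '1 -30 0 0 0 -0.47 1; 1 -30 0 0 0 -0.47 1; 1 -30 0 0 0 -0.47 1; 1 -30 0 0 0 -0.47 1; 1 -30 0 0 0 -0.47 1; 1 -30 0 0 0 -0.47 1; 1 -30 0 0 0 -0.47 1; 1 -30 0 0 0 -0.47 1; 1 -30 0 0 0 -0.47 1; 1 -30 0 0 0 -0.47 1'
cat > rk.py <<'E'
from h import *
im,C=shot('wrist','w3');o=manip.get_obs();print(o['t'],o['eef_pos'])
r=manip.regions_of('test_rack','wrist')[0];w,a=wells(im,r['mask']);w=w[np.argsort(w[:,1])];print(r['confidence'],w.round(1).tolist(),a)
it,Ct=shot('top');rt=manip.regions_of('test_rack','top')[0];wt,_=wells(it,rt['mask']);wt=wt[np.argsort(wt[:,0])]
print(plane(C,w,.034));print(plane(Ct,wt,.034))
for i in range(4):print(tri([C,Ct],[w[i],wt[i]]))
E
python3 rk.py
```

```text
t: 6.15
eef_pos: [0.5676, -0.1503, 0.2732]
orientation: [[0.283, 0.959, -0.0], [0.959, -0.283, 0.001], [0.001, -0.0, -1.0]]
ft_force: [-0.5, 0.4, 0.8]
width: 0.0854
gripper_force: 0.0
6.2 [ 0.5676 -0.1504  0.2732]
0.76 [[327.9, 130.4], [327.4, 172.4], [326.4, 211.4], [325.8, 247.2]] [1857 1554 1316 1107]
[[ 0.5959 -0.1161  0.034 ]
 [ 0.5788 -0.1741  0.034 ]
 [ 0.561  -0.2322  0.034 ]
 [ 0.5437 -0.2902  0.034 ]]
[[ 0.557  -0.0687  0.034 ]
 [ 0.558  -0.0969  0.034 ]
 [ 0.5985 -0.1167  0.034 ]
 [ 0.5818 -0.1779  0.034 ]]
(array([ 0.5925, -0.1112, -0.2144]), np.float64(0.028105448663176387))
(array([ 0.5596, -0.1022,  0.2382]), np.float64(0.03447241723352399))
(array([ 0.5648, -0.0944,  0.3616]), np.float64(0.024589144476250626))
(array([ 0.5587, -0.1374,  0.3097]), np.float64(0.019306910737634075))
```

View pics/w3.png

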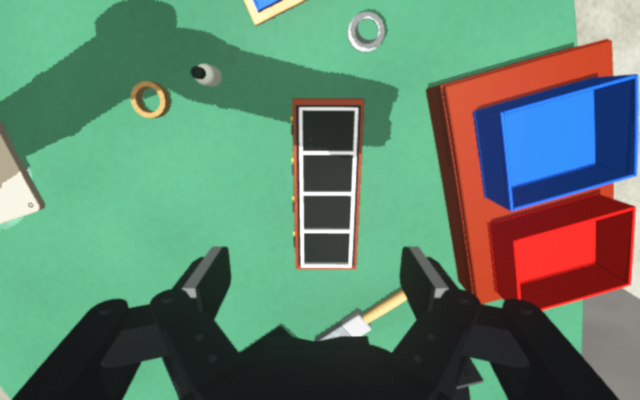

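The wrist view shows the empty rack squarely: wells at (328,130), (327,172), (326,211) and (326,247), nothing in the way. It agrees with the top view to 2 mm, giving well centres (0.597,-0.1165), (0.580,-0.1745), (0.5625,-0.2325) and (0.545,-0.2905). Battery first.

```bash
python3 - <<'E'
from h import *
C=cam('wrist',manip.get_obs());Ct=cam('top')
for a,b in zip([[327.9,130.4],[327.4,172.4],[326.4,211.4],[325.8,247.2]],[[385.3,170.8],[413.7,179.2],[442.3,187.4],[470.7,195.8]]):print(tri([C,Ct],[a,b]))
E
python3 -m creep '0.6 30.2 -6 0 0 0.42 1; 0.6 30.2 -6 0 0 0.42 1; 0.6 30.2 -6 0 0 0.42 1; 0.6 30.2 -6 0 0 0.42 1; 0.6 30.2 -6 0 0 0.42 1; 0.6 30.2 -6 0 0 0.42 1; 0.6 30.2 -6 0 0 0.42 1; 0.6 30.2 -6 0 0 0.42 1; 0.6 30.2 -6 0 0 0.42 1; 0.6 30.2 -6 0 0 0.42 1; 0.6 30.2 -6 0 0 0.42 1' 45
```

```text
(array([ 0.5956, -0.1153,  0.0512]), np.float64(0.0005669872691401752))
(array([ 0.579 , -0.1721,  0.0477]), np.float64(5.2594446050351736e-05))
(array([ 0.5619, -0.2288,  0.048 ]), np.float64(0.0005403831917566135))
(array([ 0.545 , -0.2865,  0.045 ]), np.float64(0.0006977729198961641))
t: 7.45
eef_pos: [0.5737, 0.1476, 0.2139]
orientation: [[-0.127, 0.992, 0.001], [0.992, 0.127, -0.0], [-0.0, 0.001, -1.0]]
ft_force: [0.4, -0.1, -0.6]
width: 0.0854
gripper_force: 0.0
```

```bash
python3 -m creep '0 0.1 -3 0 0 0 1; 0 0.1 -7 0 0 0 1; 0 0.1 -11 0 0 0 1; 0 0.1 -13 0 0 0 1; 0 0.1 -15 0 0 0 1; 0 0.1 -16.5 0 0 0 1; 0 0.1 -16.5 0 0 0 1; 0 0.1 -16.5 0 0 0 1'; python3 - <<'E'
from h import *
shot('wrist','w4')
E
```

```text
t: 8.25
eef_pos: [0.5738, 0.1501, 0.0488]
orientation: [[-0.129, 0.992, 0.001], [0.992, 0.129, 0.0], [-0.0, 0.001, -1.0]]
ft_force: [-0.0, 0.1, 0.4]
width: 0.0855
gripper_force: 0.0
```

View pics/w4.png

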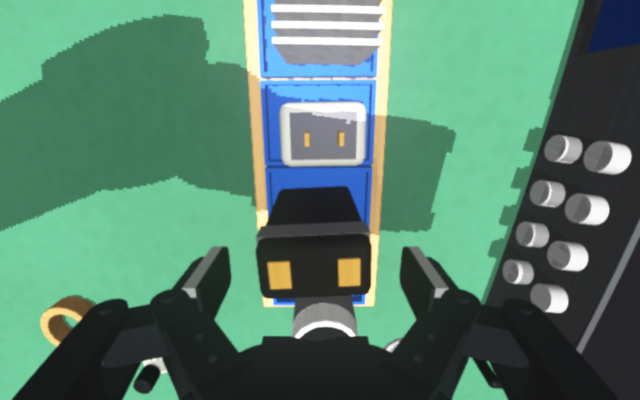

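The battery's top (315,275) lies centred between the fingers (225 and 405), and nothing is touching. Closing and lifting.

```bash
python3 -m creep '0 0 0 0 0 0 0; 0 0 0 0 0 0 -0.3; 0 0 0 0 0 0 -1; 0 0 0 0 0 0 -1; 0 0 0 0 0 0 -1; 0 0 0 0 0 0 -1; 0 0 0 0 0 0 -1; 0 0 0 0 0 0 -1; 0 0 0 0 0 0 -1; 0 0 0 0 0 0 -1' 45
python3 -m creep '0 0 1 0 0 0 -1; 0 0 2 0 0 0 -1; 0 0 5 0 0 0 -1; 0 0 9 0 0 0 -1; 0 0 13 0 0 0 -1; 0 0 13.5 0 0 0 -1; 0 0 13.5 0 0 0 -1'
```

```text
t: 9.3
eef_pos: [0.5737, 0.1509, 0.0496]
orientation: [[-0.13, 0.992, 0.001], [0.992, 0.13, 0.001], [0.0, 0.001, -1.0]]
ft_force: [-1.7, 0.6, 5.5]
width: 0.0532
gripper_force: 46.5
t: 10.0
eef_pos: [0.5739, 0.1509, 0.1849]
orientation: [[-0.13, 0.992, 0.003], [0.992, 0.13, 0.001], [0.001, 0.003, -1.0]]
ft_force: [-0.5, 0.5, -2.6]
width: 0.0535
gripper_force: 48.1
```

```bash
python3 -m creep '0 -2 0 0 0 -0.03 -1; 0 -5.5 0 0 0 -0.08 -1; 0.1 -9.5 0 0 0 -0.13 -1; 0.2 -13.5 0 0 0 -0.18 -1; 0.3 -17.5 0 0 0 -0.23 -1; 0.4 -21.5 0 0 0 -0.28 -1; 0.5 -25.5 0 0 0 -0.33 -1; 0.6 -29 0 0 0 -0.38 -1; 0.6 -31.5 0 0 0 -0.41 -1; 0.6 -32.5 0 0 0 -0.42 -1; 0.6 -32.5 0 0 0 -0.42 -1; 0.6 -32.5 0 0 0 -0.42 -1; 0.6 -32.5 0 0 0 -0.42 -1; 0.6 -32.5 0 0 0 -0.42 -1; 0.6 -32.5 0 0 0 -0.42 -1; 0.6 -32.5 0 0 0 -0.42 -1'; python3 - <<'E'
from h import *
im,C=shot('wrist','w5')
E
```

```text
t: 11.6
eef_pos: [0.5794, -0.1737, 0.1834]
orientation: [[0.285, 0.959, 0.0], [0.959, -0.285, 0.0], [0.0, 0.0, -1.0]]
ft_force: [-0.6, -0.8, -3.2]
width: 0.0534
gripper_force: 48.1
```

View pics/w5.png

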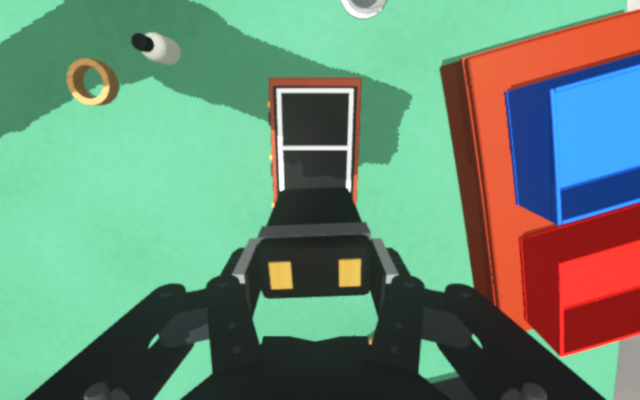

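The battery is held upright over well 2, and well 1 is visible and empty at (315,118). Lowering.

```bash
python3 -m creep '0 0 -3 0 0 0 -1; 0 0 -6 0 0 0 -1; 0 0 -8.5 0 0 0 -1; 0 0 -10 0 0 0 -1; 0 0 -10.4 0 0 0 -1; 0 0 -10.6 0 0 0 -1; 0 0 -10.6 0 0 0 -1; 0 0 -10.6 0 0 0 -1; 0 0 -10.6 0 0 0 -1'
```

```text
t: 12.55
eef_pos: [0.5799, -0.1746, 0.0783]
orientation: [[0.286, 0.958, 0.002], [0.958, -0.286, -0.0], [0.0, 0.002, -1.0]]
ft_force: [-0.0, 0.2, -2.4]
width: 0.0533
gripper_force: 48.0
```

```bash
python3 -m creep '0 0 -0.2 0 0 0 -1; 0 0 -0.3 0 0 0 -1; 0 0 -0.4 0 0 0 -1; 0 0 -0.5 0 0 0 -1; 0 0 -0.6 0 0 0 -1; 0 0 -0.6 0 0 0 -1'; python3 -m creep '0 0 -0.1 0 0 0 -1; 0 0 -0.2 0 0 0 -1; 0 0 -0.2 0 0 0 -1; 0 0 -0.2 0 0 0 -1'
```

```text
t: 13.15
eef_pos: [0.5791, -0.1743, 0.0711]
orientation: [[0.286, 0.958, -0.0], [0.958, -0.286, 0.0], [0.0, -0.0, -1.0]]
ft_force: [-0.1, -1.0, -3.1]
width: 0.0535
gripper_force: 48.0
t: 13.55
eef_pos: [0.5793, -0.1745, 0.0706]
orientation: [[0.286, 0.958, 0.001], [0.958, -0.286, 0.0], [0.001, 0.001, -1.0]]
ft_force: [-3.3, 1.1, 6.7]
width: 0.0528
gripper_force: 49.0
```

Contact at the expected height: 6.7 N, TCP z 0.0706. Releasing.

```bash
python3 -m creep '0 0 0 0 0 0 -0.1; 0 0 0 0 0 0 0.3; 0 0 0 0 0 0 1; 0 0 0 0 0 0 1; 0 0 0 0 0 0 1; 0 0 0 0 0 0 1; 0 0 0 0 0 0 1; 0 0 3 0 0 0 1; 0 0 7 0 0 0 1; 0 0 11 0 0 0 1; 0 0 13 0 0 0 1; 0 0 13 0 0 0 1; 0 0 13 0 0 0 1'; python3 - <<'E'
from h import *
shot('scene','s3')
E
```

```text
t: 14.85
eef_pos: [0.5791, -0.1741, 0.1992]
orientation: [[0.286, 0.958, 0.0], [0.958, -0.286, 0.0], [0.0, 0.0, -1.0]]
ft_force: [-0.5, 0.4, -0.8]
width: 0.0853
gripper_force: 0.0
```

View pics/s3.png

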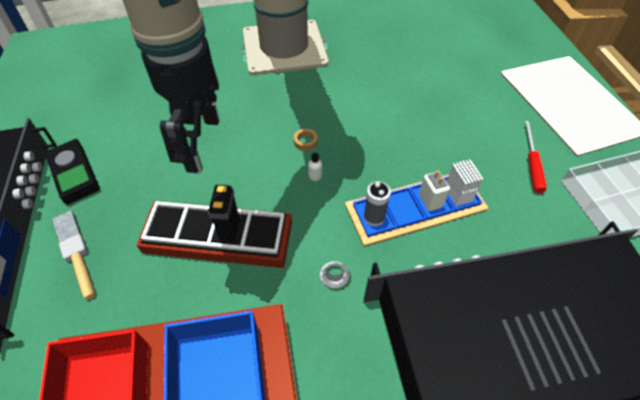

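The battery stands upright in its well at (222,212), second from the robot's left. Capacitor next.

```bash
python3 -m creep '0.5 26.7 0 0 0 0.42 1; 0.5 26.7 0 0 0 0.42 1; 0.5 26.7 0 0 0 0.42 1; 0.5 26.7 0 0 0 0.42 1; 0.5 26.7 0 0 0 0.42 1; 0.5 26.7 0 0 0 0.42 1; 0.5 26.7 0 0 0 0.42 1; 0.5 26.7 0 0 0 0.42 1; 0.5 26.7 0 0 0 0.42 1; 0.5 26.7 0 0 0 0.42 1; 0.5 26.7 0 0 0 0.42 1; 0.5 26.7 0 0 0 0.42 1'
python3 -m creep '0 0 -3 0 0 0 1; 0 0 -7 0 0 0 1; 0 0 -11 0 0 0 1; 0 0 -13 0 0 0 1; 0 0 -15 0 0 0 1; 0 0 -15.6 0 0 0 1; 0 0 -15.6 0 0 0 1; 0 0 -15.6 0 0 0 1'
python3 - <<'E'
from h import *
im,C=shot('wrist','w6');print(manip.find_in('capacitor','wrist')[:2])
p=np.array([.584,.093,.013])
print(proj(C,[p+[0,0,.084],p+[0,0,.045]]))
E
```

```text
t: 16.1
eef_pos: [0.5843, 0.0917, 0.1994]
orientation: [[-0.128, 0.992, 0.0], [0.992, 0.128, -0.0], [-0.0, 0.0, -1.0]]
ft_force: [0.1, -0.0, -0.9]
width: 0.0856
gripper_force: 0.0
t: 16.9
eef_pos: [0.5851, 0.0926, 0.0442]
orientation: [[-0.129, 0.992, 0.002], [0.992, 0.129, 0.0], [0.0, 0.002, -1.0]]
ft_force: [-0.5, 0.4, -0.4]
width: 0.0856
gripper_force: 0.0
[{'pixel': [320.5, 243.7], 'confidence': 0.9}]
[[314.3201 262.9898]
 [314.3783 230.6033]]
```

View pics/w6.png

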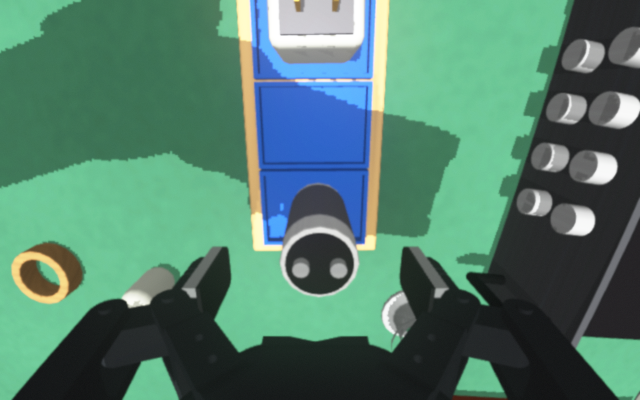

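The capacitor's top (319,258) is centred between the fingers to about 2 mm. Closing and lifting.

```bash
python3 -m creep '0 0.1 0 0 0 0 0; 0 0.1 0 0 0 0 -0.2; 0 0.1 0 0 0 0 -1; 0 0.1 0 0 0 0 -1; 0 0.1 0 0 0 0 -1; 0 0.1 0 0 0 0 -1; 0 0.1 0 0 0 0 -1; 0 0.1 0 0 0 0 -1; 0 0.1 0 0 0 0 -1; 0 0.1 0 0 0 0 -1' 40
python3 -m creep '0 0 1 0 0 0 -1; 0 0 2 0 0 0 -1; 0 0 5 0 0 0 -1; 0 0 9 0 0 0 -1; 0 0 13 0 0 0 -1; 0 0 14 0 0 0 -1; 0 0 14 0 0 0 -1'
```

```text
t: 18.0
eef_pos: [0.5847, 0.0937, 0.0439]
orientation: [[-0.13, 0.992, 0.001], [0.992, 0.13, 0.0], [0.0, 0.001, -1.0]]
ft_force: [-0.0, 0.3, 5.4]
width: 0.0387
gripper_force: 39.7
t: 18.7
eef_pos: [0.5854, 0.0938, 0.1854]
orientation: [[-0.13, 0.992, 0.004], [0.992, 0.13, 0.001], [0.0, 0.004, -1.0]]
ft_force: [0.6, 0.3, -1.7]
width: 0.038
gripper_force: 40.7
```

```bash
python3 -m creep '0.1 -2 0 0 0 -0.05 -1; 0.3 -5.5 0 0 0 -0.12 -1; 0.6 -9.5 0 0 0 -0.2 -1; 0.9 -13.5 0 0 0 -0.28 -1; 1.1 -17.5 0 0 0 -0.36 -1; 1.2 -20 0 0 0 -0.4 -1; 1.2 -20.8 0 0 0 -0.42 -1; 1.2 -20.8 0 0 0 -0.42 -1; 1.2 -20.8 0 0 0 -0.42 -1; 1.2 -20.8 0 0 0 -0.42 -1; 1.2 -20.8 0 0 0 -0.42 -1; 1.2 -20.8 0 0 0 -0.42 -1'
python3 -m creep '0 0 -3 0 0 0 -1; 0 0 -6 0 0 0 -1; 0 0 -9 0 0 0 -1; 0 0 -10.7 0 0 0 -1; 0 0 -11.1 0 0 0 -1; 0 0 -11.3 0 0 0 -1; 0 0 -11.3 0 0 0 -1; 0 0 -11.3 0 0 0 -1'
```

```text
t: 19.9
eef_pos: [0.5964, -0.1132, 0.1833]
orientation: [[0.284, 0.959, 0.0], [0.959, -0.284, 0.0], [0.0, -0.0, -1.0]]
ft_force: [0.4, -0.4, -1.0]
width: 0.0385
gripper_force: 40.7
t: 20.7
eef_pos: [0.5972, -0.1146, 0.0715]
orientation: [[0.286, 0.958, 0.002], [0.958, -0.286, -0.0], [0.0, 0.002, -1.0]]
ft_force: [0.1, -0.2, -1.7]
width: 0.0379
gripper_force: 40.6
```

```bash
python3 -m creep '0 0 -0.2 0 0 0 -1; 0 0 -0.3 0 0 0 -1; 0 0 -0.4 0 0 0 -1; 0 0 -0.5 0 0 0 -1; 0 0 -0.5 0 0 0 -1'; python3 -m creep '0 0 -0.1 0 0 0 -1; 0 0 -0.15 0 0 0 -1; 0 0 -0.15 0 0 0 -1; 0 0 -0.15 0 0 0 -1'
```

```text
t: 21.2
eef_pos: [0.5961, -0.1143, 0.0651]
orientation: [[0.286, 0.958, -0.0], [0.958, -0.286, 0.0], [0.0, -0.0, -1.0]]
ft_force: [0.3, 0.4, -0.9]
width: 0.0381
gripper_force: 40.6
t: 21.6
eef_pos: [0.5964, -0.1144, 0.0649]
orientation: [[0.286, 0.958, 0.001], [0.958, -0.286, 0.0], [0.0, 0.001, -1.0]]
ft_force: [-1.3, 0.8, 5.9]
width: 0.0383
gripper_force: 41.4
```

```bash
python3 -m creep '0 0 0 0 0 0 -0.3; 0 0 0 0 0 0 0.2; 0 0 0 0 0 0 1; 0 0 0 0 0 0 1; 0 0 0 0 0 0 1; 0 0 0 0 0 0 1; 0 0 0 0 0 0 1; 0 0 3 0 0 0 1; 0 0 7 0 0 0 1; 0 0 11 0 0 0 1; 0 0 13.5 0 0 0 1; 0 0 13.5 0 0 0 1'
python3 -m creep '-2.8 32.6 0 0 0 0.42 1; -2.8 32.6 0 0 0 0.42 1; -2.8 32.6 0 0 0 0.42 1; -2.8 32.6 0 0 0 0.42 1; -2.8 32.6 0 0 0 0.42 1; -2.8 32.6 0 0 0 0.42 1; -2.8 32.6 0 0 0 0.42 1; -2.8 32.6 0 0 0 0.42 1; -2.8 32.6 0 0 0 0.42 1; -2.8 32.6 0 0 0 0.42 1; -2.8 32.6 0 0 0 0.42 1; -2.8 32.6 0 0 0 0.42 1; -2.8 32.6 0 0 0 0.42 1'
python3 - <<'E'
from h import *
im,C=shot('wrist','w7')
for n in('adapter','heatsink'):
    d=manip.regions_of(n,'wrist')[0];print(n,d['confidence'],d['pixel'],cv2.boundingRect(d['mask'].astype(np.uint8)))
    p0={'adapter':[.568,.21,.013],'heatsink':[.561,.27,.013]}[n];print(fit(n,.134,[(C,d['mask'])],p0))
im,C=shot('scene','s4')
E
```

```text
t: 22.8
eef_pos: [0.5989, -0.1154, 0.203]
orientation: [[0.286, 0.958, 0.008], [0.958, -0.286, -0.001], [0.001, 0.008, -1.0]]
ft_force: [0.5, -0.2, -0.1]
width: 0.0854
gripper_force: 0.0
t: 24.1
eef_pos: [0.5684, 0.2108, 0.1989]
orientation: [[-0.128, 0.992, 0.0], [0.992, 0.128, -0.0], [-0.0, 0.0, -1.0]]
ft_force: [0.8, -0.7, -0.2]
width: 0.0853
gripper_force: 0.0
adapter 0.83 [314.5, 172.9] (295, 155, 43, 40)
(array([ 0.5694,  0.2041, -0.0097]), np.float64(0.04298356510745893))
heatsink 0.64 [316.9, 121.2] (292, 103, 51, 38)
(array([ 0.563 ,  0.2683, -0.0036]), np.float64(0.043549265106151314))
```

View pics/s4.png

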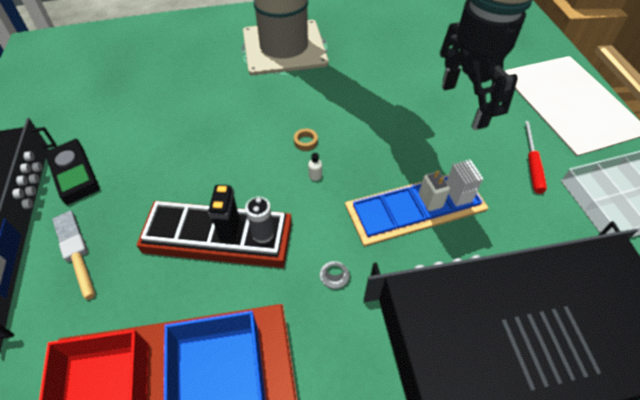

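The capacitor stands upright in the robot's-left well (261,218), beside the battery (222,212). Descending on the adapter.

```bash
python3 -m creep '0 0 -3 0 0 0 1; 0 0 -7 0 0 0 1; 0 0 -11 0 0 0 1; 0 0 -13 0 0 0 1; 0 0 -15 0 0 0 1; 0 0 -16 0 0 0 1; 0 0 -16 0 0 0 1; 0 0 -16 0 0 0 1'
python3 - <<'E'
from h import *
im,C=shot('wrist','w8')
E
```

```text
t: 25.1
eef_pos: [0.5689, 0.2117, 0.0395]
orientation: [[-0.13, 0.992, 0.001], [0.992, 0.13, 0.0], [0.0, 0.001, -1.0]]
ft_force: [0.1, -0.8, -0.2]
width: 0.0857
gripper_force: 0.0
```

View pics/w8.png

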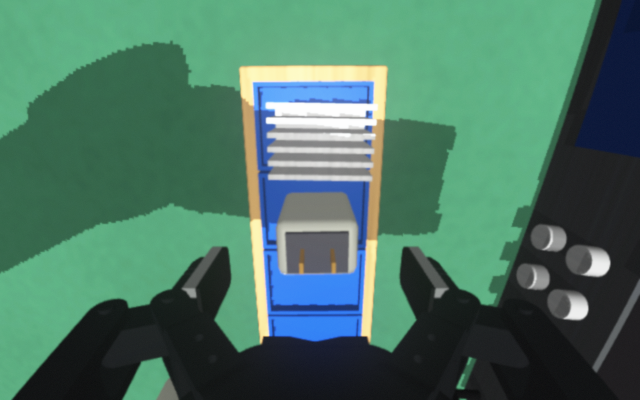

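The adapter's top (317,253) lies midway between the fingers. Closing and lifting.

```bash
python3 -m creep '0 -0.1 0 0 0 0 0; 0 -0.1 0 0 0 0 -0.2; 0 -0.1 0 0 0 0 -1; 0 -0.1 0 0 0 0 -1; 0 -0.1 0 0 0 0 -1; 0 -0.1 0 0 0 0 -1; 0 -0.1 0 0 0 0 -1; 0 -0.1 0 0 0 0 -1; 0 -0.1 0 0 0 0 -1; 0 -0.1 0 0 0 0 -1' 40
python3 -m creep '0 0 1 0 0 0 -1; 0 0 2 0 0 0 -1; 0 0 5 0 0 0 -1; 0 0 9 0 0 0 -1; 0 0 13 0 0 0 -1; 0 0 15 0 0 0 -1; 0 0 15 0 0 0 -1; 0 0 15 0 0 0 -1'
```

```text
t: 26.15
eef_pos: [0.5686, 0.2107, 0.039]
orientation: [[-0.13, 0.992, 0.001], [0.992, 0.13, 0.0], [0.0, 0.001, -1.0]]
ft_force: [1.0, -0.1, 2.9]
width: 0.0168
gripper_force: 39.1
t: 26.95
eef_pos: [0.5675, 0.2106, 0.1887]
orientation: [[-0.13, 0.992, -0.001], [0.992, 0.13, 0.0], [0.0, -0.001, -1.0]]
ft_force: [-0.5, -0.1, -1.8]
width: 0.0169
gripper_force: 39.3
```

The opening is only 17 mm where 46 was expected, so something is wrong with the grasp. Looking.

```bash
python3 - <<'E'
from h import *
im,C=shot('wrist','w9')
im2,C2=shot('scene')
cv2.imwrite('pics/c9.png',np.vstack([im[120:400,100:540,::-1],cv2.resize(im2[0:250,320:600,::-1],(440,393))[:300]]))
E
```

```text
(no output)
```

View pics/c9.png

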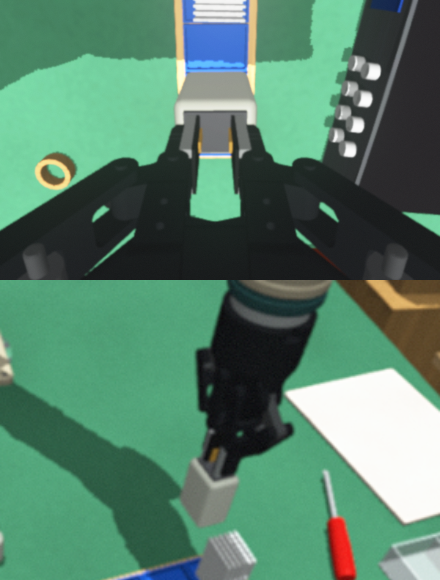

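The crop shows the adapter hanging with the fingers around its two pins and the block below them. I'll measure how it hangs from two views.

```bash
python3 - <<'E'
from h import *
V=[]
o=manip.get_obs();print(o['eef_pos'],o['width'])
for c in('wrist','scene'):
    im,C=shot(c,'x_'+c)
    for d in manip.regions_of('adapter',c)[:2]:
        print(c,d['confidence'],d['pixel'],cv2.boundingRect(d['mask'].astype(np.uint8)))
    d=manip.regions_of('adapter',c)
    if d:
        V.append((C,d[0]['mask'])); p0=[.5675,.2106,.13];print(fit('adapter',.13,[V[-1]],p0))
        v=im.copy();v[V[-1][1]]=v[V[-1][1]]//2+[127,0,0]
if len(V)==2:
    x,f=fit('adapter',.13,V,[.5675,.2106,.14]);print(x,f)
out=[]
for c,r in(('wrist',(170,330,220,420)),('scene',(60,260,390,640))):
    im=cv2.imread(f'pics/x_{c}.png');C=cam(c,o)
    for z,col in((x[2],(0,0,255)),(.163,(0,255,255))):
        pts=proj(C,solid('adapter',.13,[x[0],x[1],z]))
        for p in pts:cv2.circle(im,tuple(int(q) for q in p.round()),1,col,-1)
    t=proj(C,[o['eef_pos'],o['eef_pos']+[0,0,.019]])
    for p in t:cv2.circle(im,tuple(int(q) for q in p.round()),2,(255,0,255),-1)
    a=im[r[0]:r[1],r[2]:r[3]];out.append(cv2.resize(a,(640,int(a.shape[0]*640/a.shape[1]))[:2])[:300])
cv2.imwrite('pics/x.png',np.vstack(out))
E
```

```text
[0.5668 0.2104 0.1872] 0.016524023153374062
wrist 0.8 [314.3, 220.5] (274, 191, 83, 82)
(array([0.5686, 0.201 , 0.1398]), np.float64(0.2752139620741735))
scene 0.75 [448.7, 135.8] (435, 109, 37, 48)
(array([0.5512, 0.2224, 0.144 ]), np.float64(0.19370979270907795))
[0.5665 0.2103 0.1564] 0.28282726045883944
```

View pics/x.png

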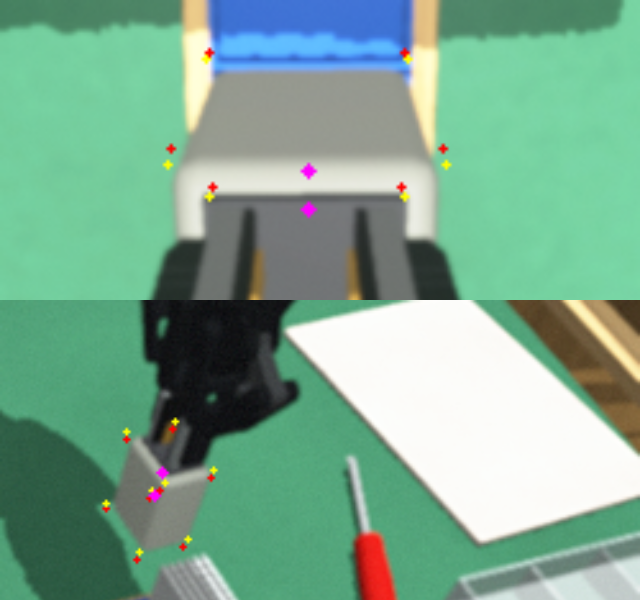

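By the two-view fit, the block hangs upright and near the gripper's axis: underside about 26–45 mm below the TCP, held firmly at 39 N by the pins. I'll carry it around the standing parts and set it down by feel.

```bash
python3 -m creep '-1 0 2 0 0 0 -1; -3 -1 4 0 0 0 -1; -5 -3 4 0 0 -0.03 -1; -7 -6 4 0 0 -0.06 -1; -8 -9.5 4 0 0 -0.1 -1; -8 -13.5 4 0 0 -0.14 -1; -8 -17.5 4 0 0 -0.18 -1; -8 -21.5 4 0 0 -0.22 -1; -8 -25.5 4 0 0 -0.26 -1; -8 -29.5 4 0 0 -0.3 -1; -8 -33.5 4 0 0 -0.34 -1; -8 -37.5 4 0 0 -0.38 -1; -7.5 -41 4 0 0 -0.42 -1; -6 -43.5 4 0 0 -0.42 -1; -4 -44.6 4 0 0 -0.42 -1; -2 -44.6 4 0 0 -0.42 -1; -0.6 -44.6 4 0 0 -0.42 -1; -0.6 -44.6 4 0 0 -0.42 -1; -0.6 -44.6 4 0 0 -0.42 -1; -0.6 -44.6 4 0 0 -0.42 -1'
python3 - <<'E'
from h import *
im,C=shot('wrist','w10');im2,C2=shot('scene','s10')
cv2.imwrite('pics/c10.png',np.vstack([im[100:380,100:540,::-1],cv2.resize(im2[60:280,100:320,::-1],(440,440))[:310]]))
E
```

```text
t: 29.35
eef_pos: [0.561, -0.2355, 0.2288]
orientation: [[0.287, 0.958, -0.001], [0.958, -0.287, 0.0], [-0.0, -0.001, -1.0]]
ft_force: [-0.5, -0.3, -2.8]
width: 0.0164
gripper_force: 39.4
```

View pics/c10.png

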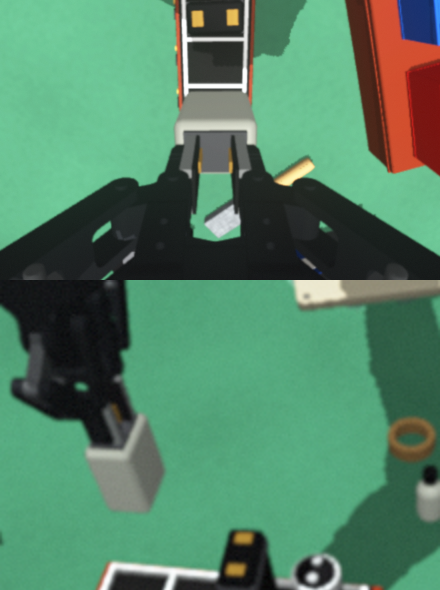

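Upright and steady over its well. Lowering by feel from 9 mm above the earliest possible contact.

```bash
python3 -m creep '0 0 -3 0 0 0 -1; 0 0 -6 0 0 0 -1; 0 0 -9 0 0 0 -1; 0 0 -11.5 0 0 0 -1; 0 0 -13.2 0 0 0 -1; 0 0 -14 0 0 0 -1; 0 0 -14 0 0 0 -1; 0 0 -14 0 0 0 -1'
python3 -m creep '0 0 -0.2 0 0 0 -1; 0 0 -0.4 0 0 0 -1; 0 0 -0.6 0 0 0 -1; 0 0 -0.7 0 0 0 -1; 0 0 -0.7 0 0 0 -1'
python3 -m creep '0 0 -0.2 0 0 0 -1; 0 0 -0.4 0 0 0 -1; 0 0 -0.5 0 0 0 -1; 0 0 -0.5 0 0 0 -1'
```

```text
t: 30.25
eef_pos: [0.5627, -0.2358, 0.0898]
orientation: [[0.286, 0.958, 0.001], [0.958, -0.286, -0.001], [-0.0, 0.001, -1.0]]
ft_force: [-0.3, 0.6, -1.7]
width: 0.0164
gripper_force: 39.4
t: 30.75
eef_pos: [0.5622, -0.2353, 0.0817]
orientation: [[0.286, 0.958, -0.0], [0.958, -0.286, 0.0], [0.0, -0.0, -1.0]]
ft_force: [-0.5, 0.0, -2.0]
width: 0.0172
gripper_force: 39.4
t: 31.15
eef_pos: [0.5621, -0.2353, 0.0766]
orientation: [[0.286, 0.958, -0.0], [0.958, -0.286, 0.0], [0.0, -0.0, -1.0]]
ft_force: [-0.0, 0.5, -1.7]
width: 0.0163
gripper_force: 39.4
```

```bash
python3 -m creep '0 0 -0.2 0 0 0 -1; 0 0 -0.4 0 0 0 -1; 0 0 -0.6 0 0 0 -1; 0 0 -0.6 0 0 0 -1'
python3 -m creep '0 0 -0.2 0 0 0 -1; 0 0 -0.4 0 0 0 -1; 0 0 -0.6 0 0 0 -1; 0 0 -0.6 0 0 0 -1'
python3 -m creep '0 0 -0.1 0 0 0 -1; 0 0 -0.2 0 0 0 -1; 0 0 -0.2 0 0 0 -1; 0 0 -0.2 0 0 0 -1'
```

```text
t: 31.55
eef_pos: [0.562, -0.2352, 0.0704]
orientation: [[0.286, 0.958, -0.001], [0.958, -0.286, 0.0], [0.0, -0.001, -1.0]]
ft_force: [-0.6, -0.1, -1.5]
width: 0.0167
gripper_force: 39.4
t: 31.95
eef_pos: [0.562, -0.2352, 0.0645]
orientation: [[0.286, 0.958, -0.001], [0.958, -0.286, 0.0], [0.0, -0.001, -1.0]]
ft_force: [0.4, -0.8, -2.4]
width: 0.0163
gripper_force: 39.4
t: 32.35
eef_pos: [0.5623, -0.2354, 0.0628]
orientation: [[0.286, 0.958, 0.0], [0.958, -0.286, 0.0], [0.0, 0.0, -1.0]]
ft_force: [0.1, -0.0, -1.4]
width: 0.0164
gripper_force: 39.4
```

```bash
python3 -m creep '0 0 -0.1 0 0 0 -1; 0 0 -0.2 0 0 0 -1; 0 0 -0.2 0 0 0 -1; 0 0 -0.2 0 0 0 -1'
python3 -m creep '0 0 -0.1 0 0 0 -1; 0 0 -0.15 0 0 0 -1; 0 0 -0.15 0 0 0 -1; 0 0 -0.15 0 0 0 -1'
```

```text
t: 32.75
eef_pos: [0.5622, -0.2354, 0.0608]
orientation: [[0.286, 0.958, -0.0], [0.958, -0.286, 0.0], [0.0, -0.0, -1.0]]
ft_force: [-0.7, -0.0, -2.5]
width: 0.0168
gripper_force: 39.4
t: 33.15
eef_pos: [0.5628, -0.2356, 0.0599]
orientation: [[0.286, 0.958, 0.001], [0.958, -0.286, -0.0], [0.0, 0.001, -1.0]]
ft_force: [0.7, -0.5, 4.8]
width: 0.0166
gripper_force: 40.0
```

Contact at TCP z 0.0599, exactly the nominal offset, so the part hasn't slipped. I'll open in stages and watch the width.

```bash
python3 -m creep '0 0 0 0 0 0 -0.45; 0 0 0 0 0 0 -0.4; 0 0 0 0 0 0 -0.35; 0 0 0 0 0 0 -0.35; 0 0 0 0 0 0 -0.35' 20
python3 - <<'E'
from h import *
im,C=shot('wrist','w11');im2,C2=shot('scene','s11')
cv2.imwrite('pics/c11.png',np.vstack([im[100:380,100:540,::-1],cv2.resize(im2[100:280,100:320,::-1],(440,360))[:310]]))
E
```

```text
t: 33.65
eef_pos: [0.5621, -0.2353, 0.0592]
orientation: [[0.286, 0.958, -0.0], [0.958, -0.286, 0.0], [0.0, -0.0, -1.0]]
ft_force: [0.6, -0.5, 0.8]
width: 0.0276
gripper_force: 0.0
```

View pics/c11.png

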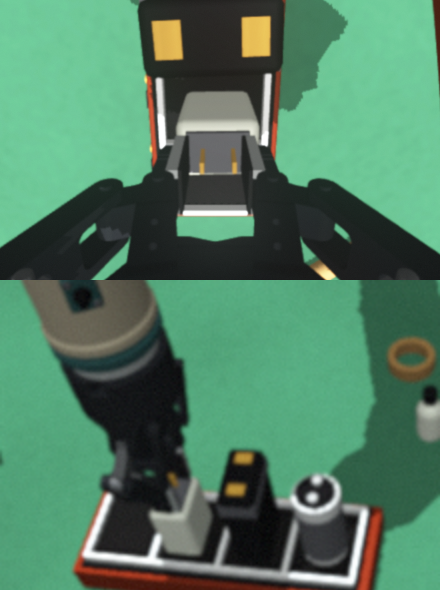

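```bash
python3 -m creep '0 0 0 0 0 0 -0.2; 0 0 0 0 0 0 -0.1; 0 0 0 0 0 0 0; 0 0 0 0 0 0 0.1; 0 0 0 0 0 0 0.1'
python3 -m creep '0 0 0 0 0 0 0.3; 0 0 0 0 0 0 0.5; 0 0 0 0 0 0 1; 0 0 0 0 0 0 1; 0 0 0 0 0 0 1; 0 0 0 0 0 0 1'
```

```text
t: 34.25
eef_pos: [0.5622, -0.2353, 0.0593]
orientation: [[0.286, 0.958, 0.0], [0.958, -0.286, 0.0], [0.0, 0.0, -1.0]]
ft_force: [0.3, -0.3, 0.1]
width: 0.0469
gripper_force: 0.0
t: 34.85
eef_pos: [0.5622, -0.2354, 0.0593]
orientation: [[0.286, 0.958, 0.0], [0.958, -0.286, 0.0], [0.0, 0.0, -1.0]]
ft_force: [0.2, 0.6, -0.1]
width: 0.0857
gripper_force: 0.0
```

Free of any force. Going up, then measuring the result.

```bash
python3 -m creep '0 0 1 0 0 0 1; 0 0 3 0 0 0 1; 0 0 7 0 0 0 1; 0 0 11 0 0 0 1; 0 0 15 0 0 0 1; -2 3 18 0 0 0 1; -5 6 18 0 0 0 1; -5 6 18 0 0 0 1; -5 6 18 0 0 0 1; -5 6 18 0 0 0 1'
python3 - <<'E'
from h import *
im,C=shot('wrist','w12');V={}
for c in('wrist','scene'):
    if c=='scene': im2,C=shot('scene')
    for n in('adapter','battery','capacitor'):
        d=manip.regions_of(n,c)
        if d: V.setdefault(n,[]).append((C,d[0]['mask']));print(c,n,d[0]['confidence'],d[0]['pixel'])
W=dict(adapter=(.5625,-.2325),battery=(.58,-.1745),capacitor=(.597,-.1165))
for n in V:
    x,f=fit(n,-.29,V[n],[*W[n],.034]);e=x[:2]-W[n];print(n,x,f,'rack dx,dy',e@[.958,-.286],e@[.286,.958])
cv2.imwrite('pics/c12.png',np.vstack([im[0:280,100:540,::-1],cv2.resize(im2[100:280,100:320,::-1],(440,360))[:310]]))
E
```

```text
t: 35.85
eef_pos: [0.513, -0.1762, 0.2398]
orientation: [[0.286, 0.958, 0.001], [0.958, -0.286, -0.001], [-0.001, 0.002, -1.0]]
ft_force: [-0.0, 0.5, -0.4]
width: 0.0855
gripper_force: 0.0
wrist adapter 0.77 [365.2, 204.0]
wrist battery 0.83 [370.8, 157.3]
wrist capacitor 0.88 [377.7, 97.0]
scene adapter 0.94 [186.5, 218.3]
scene battery 0.76 [224.9, 214.5]
scene capacitor 0.87 [259.6, 216.0]
adapter [ 0.5633 -0.2368  0.0299] 0.1362564756354217 rack dx,dy 0.0019823375153648023 -0.0038448850785972773
battery [ 0.5786 -0.1744  0.0283] 0.10572808302726616 rack dx,dy -0.0013767625962577451 -0.0002736820889685615
capacitor [ 0.598  -0.1154  0.0286] 0.07839511481895589 rack dx,dy 0.000683292371031447 0.0013046403600235651
```

View pics/c12.png

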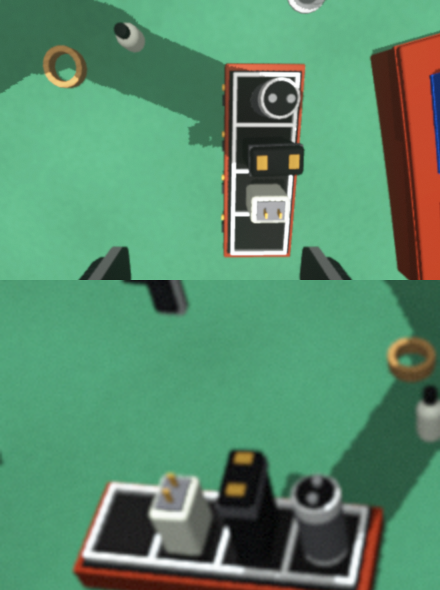

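All three parts stand upright within 4 mm of their well centres. Heatsink last.

```bash
python3 -m creep '4.8 44.7 -4 0 0 0.42 1; 4.8 44.7 -4 0 0 0.42 1; 4.8 44.7 -4 0 0 0.42 1; 4.8 44.7 -4 0 0 0.42 1; 4.8 44.7 -4 0 0 0.42 1; 4.8 44.7 -4 0 0 0.42 1; 4.8 44.7 -4 0 0 0.42 1; 4.8 44.7 -4 0 0 0.42 1; 4.8 44.7 -4 0 0 0.42 1; 4.8 44.7 -4 0 0 0.42 1; 4.8 44.7 -4 0 0 0.42 1; 4.8 44.7 -4 0 0 0.42 1; 4.8 44.7 -4 0 0 0.42 1; 4.8 44.7 -4 0 0 0.42 1; 4.8 44.7 -4 0 0 0.42 1'
python3 -m creep '0 0 -3 0 0 0 1; 0 0 -7 0 0 0 1; 0 0 -11 0 0 0 1; 0 0 -13 0 0 0 1; 0 0 -15 0 0 0 1; 0 0 -16.4 0 0 0 1; 0 0 -16.4 0 0 0 1; 0 0 -16.4 0 0 0 1'
python3 - <<'E'
from h import *
im,C=shot('wrist','w13')
E
```

```text
t: 37.75
eef_pos: [0.5605, 0.2706, 0.1997]
orientation: [[-0.128, 0.992, 0.0], [0.992, 0.128, 0.0], [0.0, 0.0, -1.0]]
ft_force: [0.5, 0.5, -0.3]
width: 0.0853
gripper_force: 0.0
t: 38.55
eef_pos: [0.5608, 0.2716, 0.0359]
orientation: [[-0.129, 0.992, 0.001], [0.992, 0.129, 0.0], [0.0, 0.001, -1.0]]
ft_force: [-0.7, -0.8, -0.1]
width: 0.0851
gripper_force: 0.0
```

View pics/w13.png

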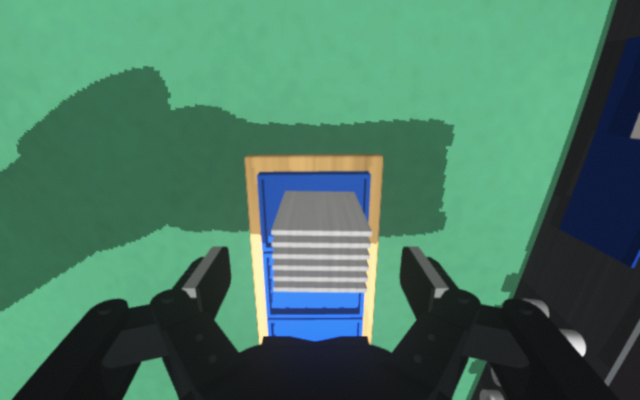

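The heatsink's top (320,262) is centred between the fingers. Closing and lifting.

```bash
python3 -m creep '0 0 0 0 0 0 0; 0 0 0 0 0 0 -0.2; 0 0 0 0 0 0 -1; 0 0 0 0 0 0 -1; 0 0 0 0 0 0 -1; 0 0 0 0 0 0 -1; 0 0 0 0 0 0 -1; 0 0 0 0 0 0 -1; 0 0 0 0 0 0 -1; 0 0 0 0 0 0 -1' 45
python3 -m creep '0 0 1 0 0 0 -1; 0 0 2 0 0 0 -1; 0 0 5 0 0 0 -1; 0 0 9 0 0 0 -1; 0 0 13 0 0 0 -1; 0 0 17 0 0 0 -1; 0 0 18 0 0 0 -1; 0 0 18 0 0 0 -1'
```

```text
t: 39.6
eef_pos: [0.5613, 0.272, 0.0366]
orientation: [[-0.13, 0.992, 0.002], [0.992, 0.13, 0.001], [0.001, 0.002, -1.0]]
ft_force: [0.4, -0.2, 6.4]
width: 0.0486
gripper_force: 45.7
t: 40.4
eef_pos: [0.5611, 0.272, 0.2175]
orientation: [[-0.13, 0.992, 0.003], [0.992, 0.13, 0.002], [0.002, 0.004, -1.0]]
ft_force: [-0.3, 0.7, -3.4]
width: 0.0487
gripper_force: 47.4
```

```bash
python3 -m creep '-1 -2 0 0 0 0 -1; -3 -5 0 0 0 -0.03 -1; -5 -9 0 0 0 -0.06 -1; -7 -13 0 0 0 -0.09 -1; -8 -17 0 0 0 -0.12 -1; -8 -21 0 0 0 -0.15 -1; -8 -25 0 0 0 -0.18 -1; -8 -29 0 0 0 -0.21 -1; -8 -33 0 0 0 -0.24 -1; -8 -37 0 0 0 -0.27 -1; -8 -41 0 0 0 -0.3 -1; -8 -45 0 0 0 -0.33 -1; -7.5 -49 0 0 0 -0.36 -1; -6 -52.5 0 0 0 -0.39 -1; -4 -55 0 0 0 -0.42 -1; -2.5 -56.2 0 0 0 -0.42 -1; -1.6 -56.2 0 0 0 -0.42 -1; -1.6 -56.2 0 0 0 -0.42 -1; -1.6 -56.2 0 0 0 -0.42 -1; -1.6 -56.2 0 0 0 -0.42 -1'
```

```text
t: 42.4
eef_pos: [0.5434, -0.289, 0.215]
orientation: [[0.285, 0.958, -0.001], [0.958, -0.285, 0.001], [0.001, -0.001, -1.0]]
ft_force: [-0.4, 0.6, -1.6]
width: 0.0484
gripper_force: 47.4
```

```bash
python3 -m creep '0 0 -3 0 0 0 -1; 0 0 -6 0 0 0 -1; 0 0 -9 0 0 0 -1; 0 0 -12 0 0 0 -1; 0 0 -14 0 0 0 -1; 0 0 -14.8 0 0 0 -1; 0 0 -15 0 0 0 -1; 0 0 -15 0 0 0 -1; 0 0 -15 0 0 0 -1'
python3 -m creep '0 0 -0.2 0 0 0 -1; 0 0 -0.3 0 0 0 -1; 0 0 -0.4 0 0 0 -1; 0 0 -0.5 0 0 0 -1; 0 0 -0.5 0 0 0 -1'
```

```text
t: 43.3
eef_pos: [0.5451, -0.2909, 0.0667]
orientation: [[0.286, 0.958, 0.002], [0.958, -0.286, -0.001], [-0.0, 0.002, -1.0]]
ft_force: [0.7, -0.6, -1.8]
width: 0.0484
gripper_force: 47.4
t: 43.8
eef_pos: [0.5441, -0.2903, 0.0601]
orientation: [[0.286, 0.958, -0.0], [0.958, -0.286, 0.0], [0.0, -0.0, -1.0]]
ft_force: [0.5, -0.3, -1.5]
width: 0.0486
gripper_force: 47.4
```

```bash
python3 -m creep '0 0 -0.1 0 0 0 -1; 0 0 -0.2 0 0 0 -1; 0 0 -0.2 0 0 0 -1; 0 0 -0.2 0 0 0 -1'; python3 -m creep '0 0 -0.1 0 0 0 -1; 0 0 -0.1 0 0 0 -1; 0 0 -0.1 0 0 0 -1'
```

```text
t: 44.2
eef_pos: [0.5442, -0.2903, 0.0582]
orientation: [[0.286, 0.958, -0.0], [0.958, -0.286, 0.0], [0.0, -0.0, -1.0]]
ft_force: [0.1, -0.1, -2.0]
width: 0.0481
gripper_force: 47.4
t: 44.5
eef_pos: [0.5444, -0.2905, 0.0577]
orientation: [[0.286, 0.958, 0.001], [0.958, -0.286, -0.0], [-0.0, 0.001, -1.0]]
ft_force: [0.5, 0.6, 1.9]
width: 0.0481
gripper_force: 47.8
```

Contact at the expected height. Releasing, rising clear and checking.

```bash
python3 -m creep '0 0 0 0 0 0 -0.1; 0 0 0 0 0 0 0.3; 0 0 0 0 0 0 1; 0 0 0 0 0 0 1; 0 0 0 0 0 0 1; 0 0 0 0 0 0 1; 0 0 0 0 0 0 1; 0 0 2 0 0 0 1; 0 0 6 0 0 0 1; 0 0 10 0 0 0 1; 0 0 14 0 0 0 1; -2 3 18 0 0 0 1; -5 8 18 0 0 0 1; -5 12 18 0 0 0 1; -5 12 18 0 0 0 1; -5 12 18 0 0 0 1; -5 12 18 0 0 0 1'
python3 - <<'E'
from h import *
im,C=shot('wrist','w14');V={}
for c in('wrist','scene'):
    if c=='scene': im2,C=shot('scene')
    for n in S:
        d=manip.regions_of(n,c)
        if d and d[0]['confidence']>.5: V.setdefault(n,[]).append((C,d[0]['mask']));print(c,n,d[0]['confidence'],d[0]['pixel'])
W=dict(heatsink=(.545,-.2905),adapter=(.5625,-.2325),battery=(.58,-.1745),capacitor=(.597,-.1165))
for n in V:
    x,f=fit(n,-.29,V[n],[*W[n],.034]);e=x[:2]-W[n];print(n,x,f,'rack dx,dy',e@[.958,-.286],e@[.286,.958])
cv2.imwrite('pics/c14.png',np.vstack([im[0:280,100:540,::-1],cv2.resize(im2[100:280,100:320,::-1],(440,360))[:310]]))
E
```

```text
t: 46.2
eef_pos: [0.4944, -0.1716, 0.2375]
orientation: [[0.287, 0.958, 0.001], [0.958, -0.287, -0.001], [-0.001, 0.001, -1.0]]
ft_force: [0.3, -0.1, -0.3]
width: 0.0857
gripper_force: 0.0
wrist adapter 0.69 [381.1, 202.7]
wrist capacitor 0.88 [397.7, 99.4]
wrist heatsink 0.65 [377.8, 243.1]
wrist battery 0.79 [389.1, 155.7]
scene adapter 0.8 [188.1, 217.8]
scene capacitor 0.62 [257.7, 215.5]
scene heatsink 0.72 [158.9, 211.5]
scene battery 0.92 [226.4, 212.1]
adapter [ 0.5619 -0.2383  0.0264] 0.16845852862278182 rack dx,dy 0.0010469301762343973 -0.005690072216506797
capacitor [ 0.5977 -0.1155  0.0312] 0.0721577621874438 rack dx,dy 0.0003440879913074298 0.0011594620430492434
heatsink [ 0.5455 -0.294   0.0302] 0.09499516285069332 rack dx,dy 0.0014869775726230865 -0.00317269402368342
battery [ 0.5784 -0.1745  0.0301] 0.10450322238306947 rack dx,dy -0.0014817218916728994 -0.00045989890387969465
```

View pics/c14.png

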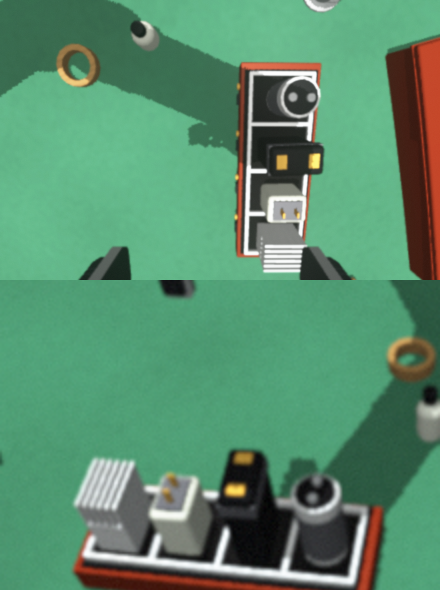

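All four parts stand upright in the right wells, within 6 mm of centre, and the robot is clear of everything.

```bash
python3 -c "
from workcell import manip
print(manip.finish_job())"
```

```text
the job is handed in; nothing more can be done
None
```

The job is handed in; by my last camera check all four parts stood upright and released in the mirrored wells, within about 6 mm of centre, after 46 s of the 112 s, though the adapter was carried by its pins instead of its sides, and no verdict was returned.

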